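# Stow the dough guide bar behind the post

### The job

Push the wooden dough guide bar across the table, past the post and into the white three-sided bay: slip one end in behind the post first, then swing the other end in, until the bar lies flat between the two end rails and flush along the back rail. Only push it with the fingers: do not lift or tip it, and leave the other things on the table where they are.

Things in the scene. Friction and masses are not known exactly. Their poses are not given: they have to be found in the camera images.
- bar: The dough guide bar: a plain wooden bar, 240 mm long, 30 mm wide, 20 mm tall, about 0.15 kg, lying loose and flat on the steel table in front of the bay. Origin: centre of its underside. Its long side runs along its own y axis, z is up. It slides with ordinary dry friction.
- bar_end_a (a point): Centre of the end face of the bar at its own +y end (the robot's left end at the start), 10 mm above the table.
- bar_end_b (a point): Centre of the end face of the bar at its own -y end (the robot's right end at the start), 10 mm above the table.
- bay: Fixed three-sided rest of white plastic rails, 26 mm tall, 12 mm thick, open above and towards the robot; bare table as floor. Origin: table height, middle of the inner face of the back rail. x points away from the robot through the back rail, y left along it. Inside: y -140 to +140 mm; the end rails reach forward to x = -45 mm. Turned up to 0.2 rad.
- post: The post: a short round dark steel post fixed to the table, 36 mm in diameter, 55 mm tall, standing just in front of the bay's mouth near its left (+y) end; the free gap between the post and the back rail is about 53 to 59 mm. Origin: centre of its foot.
- cutter_big: Bystander: thin steel ring cutter, 80 mm across, 40 mm tall, standing to the left of the bay. Origin: centre of its underside.
- cutter_small: Bystander: thin steel ring cutter, 52 mm across, 35 mm tall, just beyond the right end of the bay. Origin: centre of its underside.
- ramekin: Bystander: white round bowl, 84 mm across, 45 mm tall, to the far right. Origin: centre of its underside.
- nozzle: Bystander: aluminium piping nozzle, cone 32 mm across the foot, 45 mm tall, behind the bay. Origin: centre of its underside.
- sprinkle_jar: Bystander: small clear jar with a red cap, 56 mm across, 75 mm tall, behind the bay. Origin: centre of its underside.
- scraper: Bystander: steel dough scraper with a black handle, lying flat, 127 x 120 mm, to the far left of the bay. Origin: under the middle of its blade.
Not all that is in view belongs to the job. What is meant by the bar is not purple, and is the larger of those in its own colour.

How it is judged:
By the outcome, as a careful person would: the job done as asked, in the order asked, and still so for the second after the job is handed in, with the robot touching nothing.
It also fails if it takes over 72 s, if anything falls off the work surface, if the arm or the gripper's body presses on something with over 40 N, if the wrist force passes 120 N, or if a joint passes its speed limit or range.

### The arm

A 6-joint arm with a two-finger parallel gripper is mounted at the origin on the work surface. World frame = base frame: x ahead of the robot, y to its left, z up, the work surface at z = 0. Lengths are in mm, angles in degrees, forces in N, time in s.
With the tool pointing down it reaches from about 300 to 875 mm from the base axis. Payload 6.4 kg.
Tool frame: the origin (TCP) lies between the finger pads; the fingertips stand 8 mm ahead of it and the grasp point (between the pads) lies 11 mm behind it; z points along the fingers, y is the direction in which the jaws open and shut (so a half turn about z gives the same grasp; the last joint's range is limited). The gripper opens to 85 mm and grips with 20 to 120 N. Pads are 22 mm wide; open, the fingers measure 114 mm over their backs; the gripper's body (76 mm by 85 mm) begins 54 mm behind the grasp point. The pads swing forward as they close: fully open they stand 13 mm farther back than shut.
Start: joints at [57.909, 10.359, 92.074, -0, 77.567, -11.82], TCP at [199.207, 539.405, 239.288] pointing down, gripper open.
Joint ranges: [-171.53, 171.53], [-51.25, 118.39], [17.06, 147.69], [-65.23, 245.23], [0, 150.52], [-178.68, 178.68]. Speed limits (degrees/s): [147.25, 147.25, 172.46, 180, 180, 180].

### API

Orientations are given as [roll, pitch, yaw] about the fixed x, y, z axes, in that order (R = Rz(yaw) Ry(pitch) Rx(roll)).
In Python, from workcell import telemetry, capture, arm gives the robot as it stands.
- The arm moves only by the shell command python3 -m jog 'ROWS'. ROWS is JSON, a list of rows, each a list of 7 numbers: the turn, a rotation vector about the tool's x, y, z in degrees, then the shift along the tool's x, y, z in cm, then the opening, from 0 (shut) to 1 (fully open). In form: [[ax, ay, az, dx, dy, dz, gripper], ...]. A call has 1 to 5 rows; each row shifts and turns the pose as measured when the row begins, along the tool's axes as they then stand; what a row does not reach is not made up. A row lasts 1/8 s, in which the tool goes at most 62.5 mm and 10.7 degrees, less where a joint would pass 70% of its speed; a pose out of reach is approached as far as the arm can. A call is refused whole if a number of a shift passes 6.25 or a number of a turn 10.7, either way. A call with a gripper value outside its range is refused whole. The fingers move at their own pace and stop on an object; the grip force is fixed at half the most. Time passes only in rows, so rows that do not move let the fingers close. It gives the time, the measured TCP pose, the force and the opening at its end, in the units of the state.
- telemetry.get_obs(): the state, without advancing time (a new reading comes with each control period).
- capture(name): name is "side" or "top" or "wrist"; returns a dict with "img" (384x512x3 uint8, blue, green, red), "camera_matrix" (3x3 intrinsics, pixels), "distortion" ([k1, k2, p1, p2, k3] as OpenCV has them; the pictures are not rectified), "R" (3x3) and "t" (3): a world point X has camera coordinates R X + t. Camera axes: x right, y down, z forward; pixel columns grow to the right and rows downward; lengths in mm; the calibration is good to about 2 mm. A picture is of the moment at which its call begins. There is no depth.
- arm.close_job(): hands the job in, once; it reports no verdict.
The state is a dict: "t": time; "q": joint angles; "dq": joint speeds; "joint_torque": joint torques, N m; "position": TCP position; "eef_rot": TCP orientation; "wrist_force": force on the tool from outside, world axes, zero at the start; "wrist_torque": the same for the moment, N m; "gripper_width": finger opening in mm.
Only numpy, scipy, OpenCV 4.12 (cv2) and the standard library are available. Lean on these libraries where they do the work, as an engineer would, in place of code of your own. Each camera call takes 0.05 s, during which the arm holds its last target. There are 200 camera calls.

## Working session

There is one attempt and no reset: what is moved stays moved. The work goes in short steps, Python scripts to look and compute and a shell command to move; the robot and the scene stay as the last step left them, time stands still between calls to the robot, and variables do not carry over. Pictures are saved under pics/ and viewed, about 8 in all and at most 12, crops included, and the job is handed in when it is done.

```bash
mkdir -p pics
cat > h.py <<'E'
import numpy as np, cv2
from workcell import telemetry, capture, arm
def snap(n,f):
    c=capture(n); cv2.imwrite('pics/'+f,c['img']); np.savez('pics/'+f+'.npz',**{k:np.array(v) for k,v in c.items()}); return c
def load(f): return np.load('pics/'+f+'.npz')
def w(c,pts,z):
    p=cv2.undistortPoints(np.array(pts,float).reshape(-1,1,2),np.array(c['camera_matrix'],float),np.array(c['distortion'],float)).reshape(-1,2)
    R=np.array(c['R']);t=np.array(c['t']).ravel(); C=-R.T@t
    d=np.c_[p,np.ones(len(p))]@R
    return C+d*((z-C[2])/d[:,2])[:,None]
def px(c,X):
    R=np.array(c['R'],float)
    return cv2.projectPoints(np.array(X,float).reshape(-1,1,3),cv2.Rodrigues(R)[0],np.array(c['t'],float).ravel(),np.array(c['camera_matrix'],float),np.array(c['distortion'],float))[0].reshape(-1,2)
E
python3 - <<'E'
from h import *
a=snap('top','t0.png');b=snap('side','s0.png')
cv2.imwrite('pics/both0.png',cv2.resize(a['img'],(800,600)))
o=telemetry.get_obs();print(o['t'],o['position'],o['eef_rot'],o['gripper_width'],o['wrist_force'])
for c in(a,b):print(-np.array(c['R']).T@np.array(c['t']).ravel())
E
```

```text
0.1 [198.93268039 538.97060133 238.46256127] [-1.79911988e+02 -1.78997623e-02  1.59729689e+02] 85.64697643739026 [ 0.09418896 -0.73077907  0.01875022]
[4.09808273e+02 8.65407290e-01 1.36509736e+03]
[977.48638918 779.94272243 652.55667189]
```

View pics/both0.png

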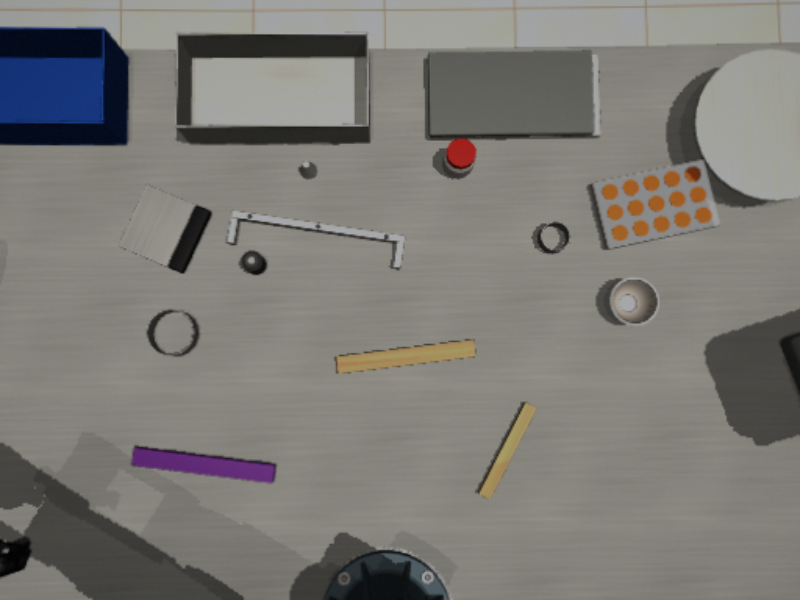

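View pics/s0.png

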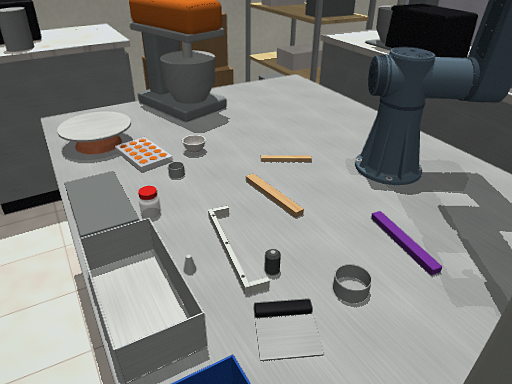

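Three candidates in the 800x600 top picture: a purple bar at (204,464), a wooden bar at (406,356), and a smaller wooden one at (506,450). The bar meant is the wooden one at (406,356), because it isn't purple and is the larger of the two wooden ones. I'll confirm that in a crop and measure it.

```bash
cat >> h.py <<'E'
def bar(c,z=20,show=False):
    """bar top rect from the wooden colour: centre, yaw(deg) of long axis(+y end left), dims"""
    hsv=cv2.cvtColor(np.ascontiguousarray(c['img']),cv2.COLOR_BGR2HSV)
    m=cv2.inRange(hsv,(10,60,120),(28,255,255))
    out=[]
    for k in cv2.findContours(m,cv2.RETR_EXTERNAL,cv2.CHAIN_APPROX_NONE)[0]:
        if cv2.contourArea(k)<300: continue
        P=w(c,k.reshape(-1,2),z)[:,:2].astype(np.float32)
        (cx,cy),(a,b),an=cv2.minAreaRect(P)
        box=cv2.boxPoints(((cx,cy),(a,b),an)); 
        e=box[1]-box[0] if np.hypot(*(box[1]-box[0]))>np.hypot(*(box[2]-box[1])) else box[2]-box[1]
        if e[1]<0:e=-e
        u=e/np.hypot(*e); out.append((np.round([cx,cy],1),round(float(np.degrees(np.arctan2(-u[0],u[1]))),1),round(max(a,b)),round(min(a,b)),np.round([cx,cy]+120*u),np.round([cx,cy]-120*u)))
    return [o for o in out if o[2]>150] or out
E
python3 - <<'E'
from h import *
c=load('t0.png')
print(bar(c))
i=c['img'][120:330,80:340]
cv2.imwrite('pics/c0.png',cv2.resize(i,None,fx=3,fy=2.85,interpolation=cv2.INTER_CUBIC))
E
```

```text
[(array([ 275.2, -209.1]), 60.8, 175, 22, array([ 170., -151.]), array([ 380., -268.])), (array([436.8, -39. ]), 6.4, 239, 29, array([423.,  80.]), array([ 450., -158.]))]
```

View pics/c0.png

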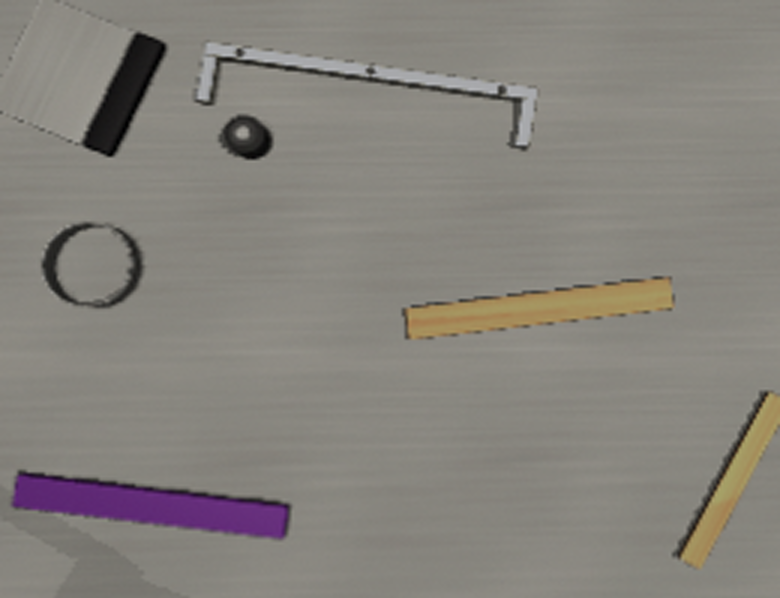

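The crop confirms it: the larger wooden bar is at crop (540,308), and measures 239x29 mm. Bay corners (crop): outer back (207,43) and (537,88), rail front ends (203,102) and (519,148). The post is near (247,136).

Run:
```python
from h import *
c=load('t0.png'); img=np.ascontiguousarray(c['img'])
hsv=cv2.cvtColor(img,cv2.COLOR_BGR2HSV)
f=lambda p:(80+p[0]/3,120+p[1]/2.85)
for n,p in dict(oBL=(207,43),oBR=(537,88),fLo=(195,100),fLi=(211,103),fRi=(511,146),fRo=(527,149),iBL=(217,59),iBR=(515,99)).items(): print(n,w(c,[f(p)],26)[0].round(1))
# rails white mask
g=hsv[...,2]; roi=np.zeros_like(g); roi[132:175,142:262]=1
m=((g>165)&(roi>0)).astype(np.uint8)
print(m.sum())
P=w(c,np.argwhere(m)[:,::-1],26)[:,:2].astype(np.float32)
r=cv2.minAreaRect(P);print('white rect',r,cv2.boxPoints(r).round(1).tolist())
# post dark blob
m=((g<95)&(roi*0==0)).astype(np.uint8); m[:, :148]=0;m[:156]=0;m[178:]=0;m[:,175:]=0
n,l,s,ce=cv2.connectedComponentsWithStats(m)
for k in range(1,n):
  if s[k,4]>20: 
    print(s[k],ce[k])
    for z in(0,27,55):print(z,w(c,[ce[k]],z)[0].round(1))
    pts=np.argwhere(l==k)[:,::-1]
    for z in(0,55):
      q=w(c,pts,z); print(z,q.min(0).round(1),q.max(0).round(1))
```

```text
oBL [691.6 257.8  26. ]
oBR [644.9 -40.3  26. ]
fLo [636.8 268.3  26. ]
fLi [633.8 254.   26. ]
fRi [589.5 -16.   26. ]
fRo [586.4 -30.4  26. ]
iBL [676.1 248.8  26. ]
iBR [634.6 -20.2  26. ]
442
white rect ((642.5394287109375, 114.05659484863281), (300.45648193359375, 54.61904525756836), 80.67871856689453) [[591.2999877929688, -29.799999237060547], [645.2000122070312, -38.599998474121094], [693.7999877929688, 257.8999938964844], [639.9000244140625, 266.70001220703125]]
[153 160  18  16 190] [161.9        168.15263158]
0 [604.4 227.1   0. ]
27 [600.5 222.6  27. ]
55 [596.5 217.9  55. ]
0 [585.2 204.8   0. ] [627.1 251.4   0. ]
55 [578.2 196.6  55. ] [618.4 241.4  55. ]
```

```bash
cat > to.py <<'E'
import sys,numpy as np
from workcell import telemetry
from scipy.spatial.transform import Rotation as Ro
# to.py x y z yaw : shift still to go in tool axes (cm), turn (deg)
o=telemetry.get_obs(); p=np.array(o['position']); R=Ro.from_euler('xyz',o['eef_rot'],degrees=True)
print('t',round(o['t'],2),'p',p.round(1),'rpy',np.round(o['eef_rot'],1),'F',np.round(o['wrist_force'],1),'w',round(o['gripper_width'],1))
if len(sys.argv)>1:
    a=list(map(float,sys.argv[1:]))
    print('shift cm',(R.inv().apply(np.array(a[:3])-p)/10).round(2),'turn',((R.inv()*Ro.from_euler('xyz',[180,0,a[3]],degrees=True)).as_rotvec(degrees=True)).round(1))
E
J="python3 -m jog"
$J '[[0,0,0,-3.7,-4.45,0.8,0],[0,0,0,-3.7,-4.45,0.8,0],[0,0,0,-3.7,-4.45,0.8,0],[0,0,0,-3.7,-4.45,0.8,0],[0,0,0,-3.7,-4.45,0.8,0]]'
$J '[[0,0,0,-3.7,-4.45,0.8,0],[0,0,0,-3.7,-4.45,0.8,0],[0,0,0,-3.7,-4.45,0.8,0],[0,0,0,-3.7,-4.45,0.8,0],[0,0,0,-3.7,-4.45,0.8,0]]'
python3 to.py 453 -184 100 96.4
```

```text
t: 0.72
position: [296.3, 261.5, 196.1]
eef_rot: [-179.9, -0.0, 160.2]
wrist_force: [1.7, -0.5, -0.3]
gripper_width: -0.1
t: 1.35
position: [396.2, -19.6, 155.7]
eef_rot: [-180.0, 0.2, 160.2]
wrist_force: [0.9, 1.5, 0.7]
gripper_width: 0.4
t 1.35 p [396.2 -19.6 155.7] rpy [-180.     0.2  160.2] F [0.9 1.5 0.7] w 0.4
shift cm [-10.89 -13.54   5.61] turn [ 0.1  0.2 63.8]
```

```bash
J="python3 -m jog"
$J '[[0,0,0,-3.6,-4.5,1.8,0],[0,0,0,-3.6,-4.5,1.8,0],[0,0,0,-3.6,-4.5,1.8,0],[0,0,10.6,0,0,0,0],[0,0,10.6,0,0,0,0]]' >/dev/null
$J '[[0,0,10.6,0,0,0,0],[0,0,10.6,0,0,0,0],[0,0,10.6,0,0,0,0],[0,0,10.6,0,0,0,0],[0,0,0,0,0,0,0]]'
python3 to.py 453 -184 14 96.4
```

```text
t: 2.6
position: [451.0, -193.1, 95.9]
eef_rot: [-179.9, -0.2, 95.5]
wrist_force: [0.1, 0.7, 0.1]
gripper_width: -0.3
t 2.6 p [ 451.  -193.1   95.9] rpy [-179.9   -0.2   95.5] F [0.1 0.7 0.1] w -0.3
shift cm [0.86 0.3  8.2 ] turn [-0.1 -0.2 -0.9]
```

```bash
J="python3 -m jog"
$J '[[0,0,-0.9,0,0.3,4,0],[0,0,0,0,0,3,0],[0,0,0,0,0,1.1,0],[0,0,0,0,0,0,0]]'
python3 to.py 437 -40 14 96.4
python3 - <<'E'
from h import *
c=snap('side','s1.png'); i=c['img'][110:270,200:420]
cv2.imwrite('pics/c1.png',cv2.resize(i,None,fx=3.5,fy=3.5,interpolation=cv2.INTER_CUBIC))
E
```

```text
t: 3.1
position: [454.8, -193.1, 13.8]
eef_rot: [180.0, -0.1, 97.3]
wrist_force: [0.3, 0.3, 0.5]
gripper_width: -0.1
t 3.1 p [ 454.8 -193.1   13.8] rpy [ 1.80e+02 -1.00e-01  9.73e+01] F [0.3 0.3 0.5] w -0.1
shift cm [1.542e+01 1.600e-01 1.000e-02] turn [ 0.  -0.1  0.9]
```

View pics/c1.png

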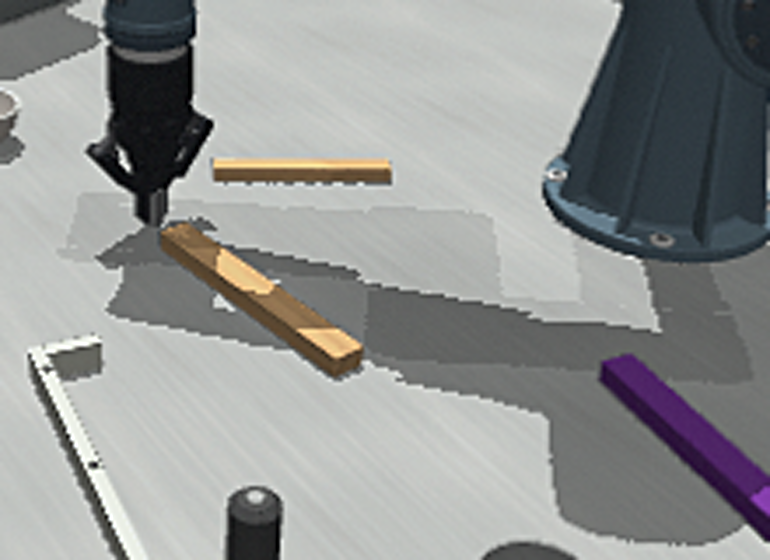

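The shut fingers are down at crop (150,222), just beyond end B of the bar at (172,232), and they're low and clear of it. Next is the axial push.

```bash
J="python3 -m jog"
$J '[[0,0,0.9,1,0,0,0],[0,0,0,1,0,0,0],[0,0,0,0.8,0,0,0],[0,0,0,0.8,0,0,0],[0,0,0,0.8,0,0,0]]'
$J '[[0,0,0,1,0,0,0],[0,0,0,1,0,0,0],[0,0,0,1,0,0,0],[0,0,0,1,0,0,0],[0,0,0,1,0,0,0]]'
python3 to.py 437 -40 14 96.4
python3 - <<'E'
from h import *
print(bar(snap('top','t2.png')))
E
```

```text
t: 3.78
position: [451.9, -148.2, 17.5]
eef_rot: [179.7, 0.2, 96.4]
wrist_force: [-0.3, -0.9, -1.2]
gripper_width: 0.1
t: 4.4
position: [446.3, -95.3, 17.5]
eef_rot: [179.7, 0.2, 96.4]
wrist_force: [-0.2, -1.1, 0.4]
gripper_width: -0.0
t 4.4 p [446.3 -95.3  17.5] rpy [179.7   0.2  96.4] F [-0.2 -1.1  0.4] w -0.0
shift cm [ 5.6  -0.31  0.33] turn [ 0.3  0.2 -0. ]
[(array([ 275.2, -209.1]), 60.9, 175, 22, array([ 170., -151.]), array([ 380., -268.])), (array([425.7,  64.5]), 6.1, 179, 29, array([413., 184.]), array([438., -55.]))]
```

```bash
J="python3 -m jog"
$J '[[0,0,0,0.9,0,0.2,0],[0,0,0,0.9,0,0.2,0],[0,0,0,0.9,0,0.1,0],[0,0,0,0.9,0,0.1,0],[0,0,0,0.9,0,0,0]]'
$J '[[0,0,0,0.7,0,0,0],[0,0,0,0.4,0,0,0],[0,0,0,-3,0,0,0],[0,0,0,-3,0,-4,0],[0,0,0,0,0,-5,1]]'
python3 to.py 437 -40 14 96.4
python3 - <<'E'
from h import *
print(bar(snap('top','t3.png')))
E
```

```text
t: 5.08
position: [440.8, -47.0, 10.9]
eef_rot: [179.7, 0.2, 96.4]
wrist_force: [0.3, -1.3, 0.8]
gripper_width: 0.2
t: 5.7
position: [441.9, -92.6, 98.8]
eef_rot: [-179.8, -0.2, 96.5]
wrist_force: [1.8, -0.8, 0.6]
gripper_width: 17.3
t 5.7 p [441.9 -92.6  98.8] rpy [-179.8   -0.2   96.5] F [ 1.8 -0.8  0.6] w 17.3
shift cm [5.25 0.14 8.5 ] turn [-0.2 -0.2  0.1]
[(array([ 275.2, -209.1]), 60.9, 175, 22, array([ 170., -151.]), array([ 380., -268.])), (array([422.8,  96.7]), 6.3, 239, 30, array([410., 216.]), array([436., -23.]))]
```

```bash
J="python3 -m jog"
$J '[[0,0,-10,4.8,-1.1,0,1],[0,0,-10,4.8,-0.2,0,1],[0,0,-10,4.8,0.6,0,1],[0,0,-10,4.5,1.5,0,1],[0,0,-10,0,0,0,1]]' >/dev/null
$J '[[0,0,-10,0,0,0,1],[0,0,-10,0,0,0,1],[0,0,-10,0,0,0,1],[0,0,-10,0,0,0,1],[0,0,0,0,0,0,1]]'
python3 to.py 377 92 20 186.3
```

```text
t: 7.0
position: [378.2, 96.4, 104.7]
eef_rot: [-180.0, 0.4, -170.6]
wrist_force: [0.4, 0.4, -0.2]
gripper_width: 85.1
t 7.0 p [378.2  96.4 104.7] rpy [-180.     0.4 -170.6] F [ 0.4  0.4 -0.2] w 85.1
shift cm [ 0.25 -0.41  8.47] turn [0.  0.4 3.1]
```

```bash
J="python3 -m jog"
$J '[[0,0.4,3.1,0.25,-0.4,5,1],[0,0,0,0,0,3.5,1],[0,0,0,0,0,0.5,1]]'
$J '[[0,0,0,0,0,0.3,1],[0,0,0,0,0,0,1]]'
$J '[[0,0,0,0,0,0.2,1],[0,0,0,0,0,0,1]]'
python3 to.py 377 92 8 186.3
python3 - <<'E'
from h import *
c=snap('side','s4.png'); i=c['img'][110:270,200:420]
cv2.imwrite('pics/c4.png',cv2.resize(i,None,fx=3.5,fy=3.5,interpolation=cv2.INTER_CUBIC))
E
```

```text
t: 7.38
position: [378.6, 92.3, 14.0]
eef_rot: [-180.0, 0.3, -174.5]
wrist_force: [-0.2, -0.5, 0.0]
gripper_width: 85.3
t: 7.62
position: [379.4, 92.4, 12.0]
eef_rot: [-180.0, 0.3, -174.6]
wrist_force: [-0.3, 0.7, -0.1]
gripper_width: 85.2
t: 7.88
position: [381.0, 92.4, 11.5]
eef_rot: [-180.0, 0.5, -174.6]
wrist_force: [0.3, 0.3, -0.2]
gripper_width: 85.7
t 7.88 p [381.   92.4  11.5] rpy [-180.     0.5 -174.6] F [ 0.3  0.3 -0.2] w 85.7
shift cm [ 0.41 -0.01  0.35] turn [-0.1  0.5 -0.9]
```

View pics/c4.png

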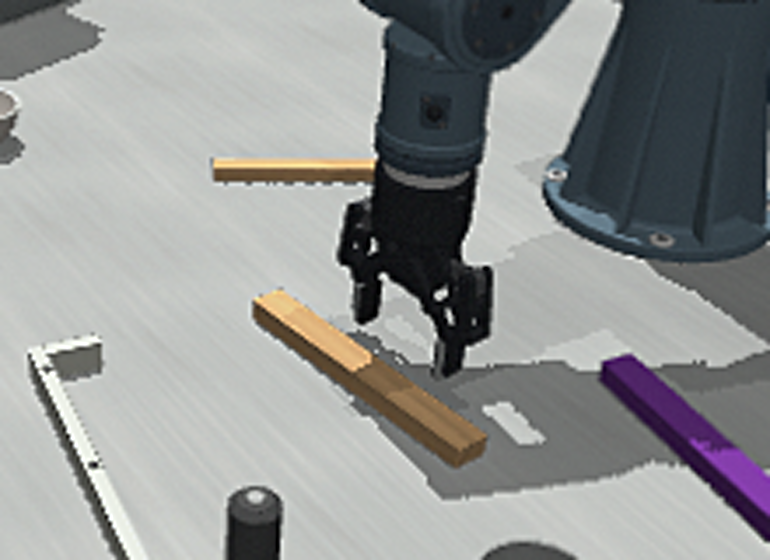

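The open gripper stands behind the bar, with fingertips at crop (366,320) and (447,375) and a free gap to the bar. I'll check the tip height by projection.

Run:
```python
from h import *
c=load('s4.png'); 
n=np.array([np.cos(np.radians(5.4)),np.sin(np.radians(5.4))]);u=np.array([-n[1],n[0]])
for s in(50,-50):
  for z in(0,8,16):
    p=np.array([381,92.4])+s*u
    print(s,z,[((px(c,[[*(p+k*n),z]])[0]-[200,110])*3.5).round() .tolist() for k in(-11,11)])
```

```text
50 0 [[455.0, 391.0], [435.0, 400.0]]
50 8 [[457.0, 382.0], [436.0, 392.0]]
50 16 [[458.0, 374.0], [437.0, 384.0]]
-50 0 [[371.0, 330.0], [351.0, 339.0]]
-50 8 [[372.0, 322.0], [351.0, 331.0]]
-50 16 [[372.0, 314.0], [352.0, 323.0]]
```

```bash
J="python3 -m jog"
$J '[[0,0.5,0,0,0,0.5,1],[0,0,-0.9,-0.5,0,0.3,1],[0,0,0,-0.8,0,0,1],[0,0,0,0,0,0,1]]'
$J '[[0,0,2.5,-1,0.1,0,1],[0,0,2.5,-1,0.1,0,1],[0,0,2.5,-1,0.1,0,1],[0,0,2.5,-1,0.1,0,1],[0,0,2.5,-1,0.1,0,1]]'
python3 to.py 540.3 75.7 4 150.7
python3 - <<'E'
from h import *
print(bar(snap('top','t5.png')))
E
```

```text
t: 8.43
position: [395.8, 93.8, 3.4]
eef_rot: [-179.9, 0.1, -173.7]
wrist_force: [-0.1, 0.1, -0.3]
gripper_width: 85.8
t: 9.05
position: [443.4, 100.4, 2.0]
eef_rot: [-179.9, -0.3, 173.5]
wrist_force: [-2.0, 0.4, 0.8]
gripper_width: 85.3
t 9.05 p [443.4 100.4   2. ] rpy [-179.9   -0.3  173.5] F [-2.   0.4  0.8] w 85.3
shift cm [-9.9  -1.36 -0.26] turn [-0.1 -0.3 22.8]
[(array([ 275.2, -209.1]), 60.9, 175, 22, array([ 170., -151.]), array([ 380., -268.]))]
```

```bash
J="python3 -m jog"
$J '[[0,0,2.5,-1.1,0.05,-0.1,1],[0,0,2.5,-1.1,0.05,-0.1,1],[0,0,2.5,-1.1,0.05,0,1],[0,0,2.5,-1.1,0.05,0,1],[0,0,2.5,-1.1,0.05,0,1]]'
$J '[[0,0,2.5,-1.1,0.05,0,1],[0,0,2.5,-1.1,0.05,0,1]]'
python3 to.py 540.3 75.7 4 150.7
python3 - <<'E'
from h import *
c=snap('top','t6.png')
cv2.imwrite('pics/c6.png',cv2.resize(c['img'][110:300,100:340],None,fx=3.2,fy=3.1,interpolation=cv2.INTER_CUBIC))
E
```

```text
t: 9.72
position: [496.6, 92.2, 2.5]
eef_rot: [-179.8, -0.6, 160.7]
wrist_force: [-0.3, 0.0, 0.7]
gripper_width: 85.3
t: 9.98
position: [516.7, 85.6, 1.7]
eef_rot: [-179.7, -0.7, 155.7]
wrist_force: [-1.6, 0.9, 0.4]
gripper_width: 85.7
t 9.97 p [516.7  85.6   1.7] rpy [-179.7   -0.7  155.7] F [-1.6  0.9  0.4] w 85.7
shift cm [-2.55  0.07 -0.26] turn [-0.3 -0.7  5. ]
```

View pics/c6.png

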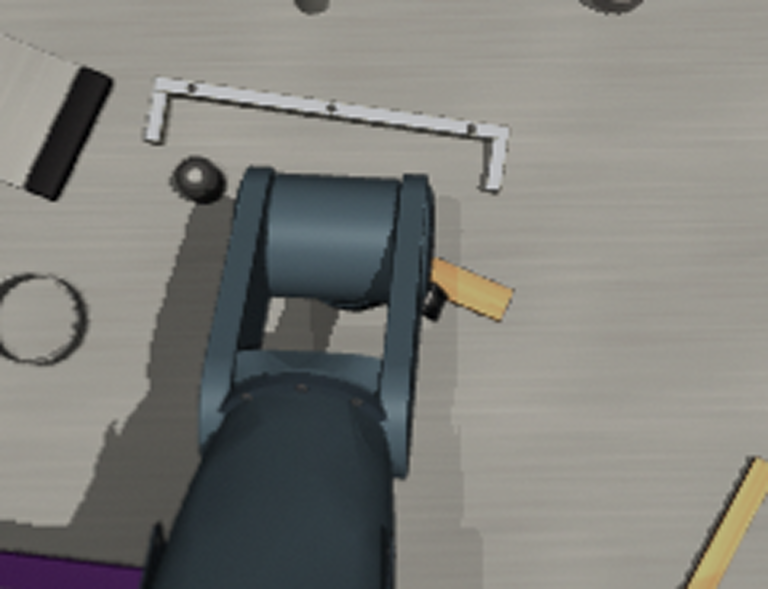

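The bar's right end shows at crop (475,290), turned with the gripper. Its left end is hidden by the arm, short of the post at (200,180). I'll finish the arc, back off and measure.

```bash
J="python3 -m jog"
$J '[[0,0,2.5,-1.2,0.05,-0.1,1],[0,0,2.5,-1.2,0.05,-0.1,1],[0,0,0,3,0,0,1],[0,0,0,4,0,-4,1],[0,0,0,6,0,-5,0]]'
$J '[[0,0,10,5,-3,0,0],[0,0,10,3,-5.4,0,0],[0,0,10,2,-5.6,0,0],[0,0,10,1,-6,0,0]]'
python3 to.py
python3 - <<'E'
from h import *
c=snap('top','t7.png');print(bar(c))
cv2.imwrite('pics/c7.png',cv2.resize(c['img'][110:300,100:340],None,fx=3.2,fy=3.1,interpolation=cv2.INTER_CUBIC))
E
```

```text
t: 10.65
position: [437.8, 132.8, 84.0]
eef_rot: [-179.5, -0.9, 150.2]
wrist_force: [0.6, -0.0, 0.6]
gripper_width: 69.8
t: 11.15
position: [219.1, 72.3, 91.4]
eef_rot: [-179.5, -0.2, 111.9]
wrist_force: [-0.5, -1.2, 1.3]
gripper_width: -0.0
t 11.15 p [219.1  72.3  91.4] rpy [-179.5   -0.2  111.9] F [-0.5 -1.2  1.3] w -0.0
[(array([ 275.2, -209.1]), 60.9, 175, 22, array([ 170., -151.]), array([ 380., -268.])), (array([562.1,  60.8]), -30.0, 239, 29, array([622., 165.]), array([502., -43.]))]
```

```bash
J="python3 -m jog"
$J '[[0,0,0,-4.7,3.8,0,0],[0,0,0,-4.7,3.8,0,0],[0,0,0,-4.7,3.8,0,0],[0,0,0,-4.7,3.8,0,0],[0,0,0,-4.7,3.8,0,0]]' >/dev/null
$J '[[0,0,10.4,0,0,0,0],[0,0,10.4,0,0,0,0],[0,0,10.4,0,0,0,0],[0,0,10.4,0,0,0,0],[0,0,10.4,0,0,0,0]]' >/dev/null
python3 to.py 484 -74 14 60
```

```text
t 12.45 p [490.8 -86.1  97.2] rpy [ 1.789e+02 -1.000e-01  5.790e+01] F [-0.8  0.9 -0.3] w -0.2
shift cm [ 0.65 -1.38  8.3 ] turn [ 1.1 -0.  -2.1]
```

View pics/c7.png

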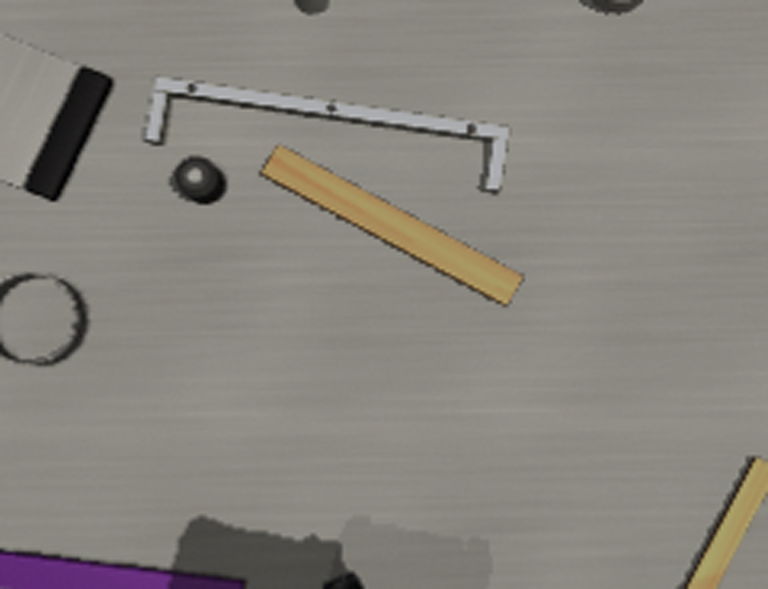

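The bar lies at about 20° to the bay. Its end A is at crop (270,160), right of the post at (198,178) and pointing into the gap behind it. Next is the axial push.

```bash
J="python3 -m jog"
$J '[[1,0,-2.1,0,-1.4,4.5,0],[0,0,0,0,0,3.5,0],[0,0,0,0,0,0.3,0],[0,0,0,0,0,0,0]]'
python3 to.py 484 -74 14 60
$J '[[0,0,0,1,0,0,0],[0,0,0,1,0,0,0],[0,0,0,0.8,0,0,0],[0,0,0,0.8,0,0,0],[0,0,0,0.8,0,0,0]]'
python3 to.py 532.5 10.0 14 60
```

```text
t: 12.95
position: [482.0, -80.2, 14.1]
eef_rot: [179.6, -0.1, 59.9]
wrist_force: [0.3, 0.0, -0.2]
gripper_width: 0.2
t 12.95 p [482.  -80.2  14.1] rpy [ 1.796e+02 -1.000e-01  5.990e+01] F [ 0.3  0.  -0.2] w 0.2
shift cm [ 0.63 -0.14  0.01] turn [ 0.4 -0.1 -0.1]
t: 13.58
position: [508.4, -40.5, 18.0]
eef_rot: [179.3, -0.1, 59.9]
wrist_force: [-0.8, -0.8, -0.6]
gripper_width: 0.1
t 13.57 p [508.4 -40.5  18. ] rpy [ 1.793e+02 -1.000e-01  5.990e+01] F [-0.8 -0.8 -0.6] w 0.1
shift cm [ 5.58 -0.45  0.4 ] turn [ 0.7 -0.1 -0.1]
```

```bash
J="python3 -m jog"
$J '[[0.7,0,0,0.9,0,0.3,0],[0,0,0,0.9,0,0.2,0],[0,0,0,0.9,0,0,0],[0,0,0,0.9,0,0,0]]'
python3 to.py 532.5 10.0 14 60
python3 - <<'E'
from h import *
c=snap('top','t8.png');print(bar(c))
E
```

```text
t: 14.08
position: [527.6, -7.4, 12.6]
eef_rot: [-180.0, -0.1, 59.9]
wrist_force: [-0.9, -2.2, -0.3]
gripper_width: -0.3
t 14.07 p [527.6  -7.4  12.6] rpy [-1.80e+02 -1.00e-01  5.99e+01] F [-0.9 -2.2 -0.3] w -0.3
shift cm [ 1.75 -0.45 -0.14] turn [-0.  -0.1 -0.1]
[(array([ 275.2, -209.1]), 60.8, 175, 22, array([ 170., -151.]), array([ 380., -268.])), (array([610.7, 143.5]), -29.7, 156, 29, array([670., 248.]), array([551.,  39.]))]
```

```bash
J="python3 -m jog"
$J '[[0,0,0,0.9,0,0,0],[0,0,0,0.9,0,0,0],[0,0,0,-3,0,0,0],[0,0,0,-4,0,-4,0],[0,0,0,-6,0,-4,0]]'
$J '[[0,0,0,-6,0,0,0],[0,0,0,-6,0,0,0],[0,0,0,-3,0,0,0]]'
python3 - <<'E'
from h import *
c=snap('top','t9.png');b=bar(c);print(b)
B=np.array([658.6,111.4]);ux=np.array([.987,-.162]);uy=np.array([.162,.987])
for q in(b[-1][0],b[-1][4],b[-1][5]):print('bay',((q-B)@ux).round(1),((q-B)@uy).round(1))
cv2.imwrite('pics/c9.png',cv2.resize(c['img'][110:300,100:340],None,fx=3.2,fy=3.1,interpolation=cv2.INTER_CUBIC))
E
```

```text
t: 14.75
position: [475.4, -94.4, 86.8]
eef_rot: [-179.7, -0.2, 60.3]
wrist_force: [0.5, -1.2, 0.0]
gripper_width: -0.0
t: 15.12
position: [402.2, -230.3, 91.0]
eef_rot: [179.7, -0.1, 60.3]
wrist_force: [-2.0, 0.1, -0.1]
gripper_width: 0.1
[(array([600.6, 125.6]), -29.9, 239, 30, array([660., 230.]), array([541.,  22.]))]
bay -59.5 4.6
bay -17.8 117.3
bay -101.6 -107.3
```

View pics/c9.png

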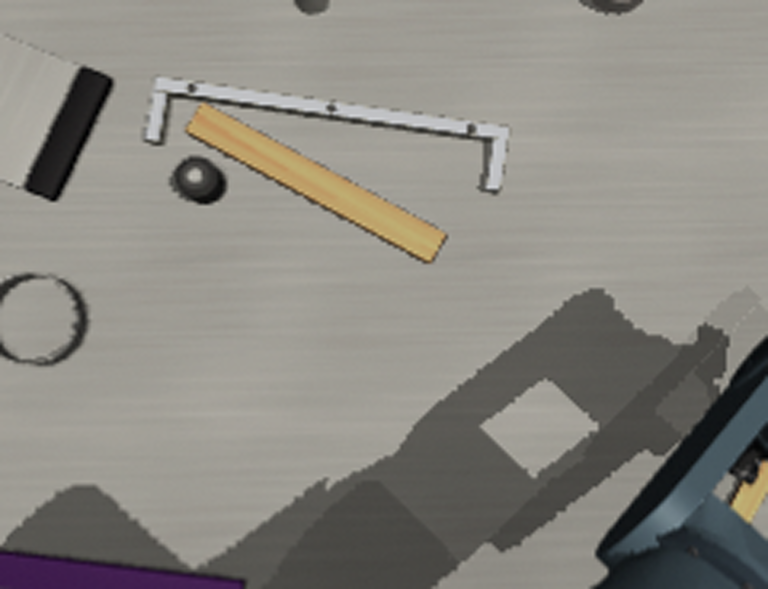

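End A is at crop (200,118), behind the post and inside the bay. The bar centre is at bay (-60, 5), tilted 20.6°. For the swing I'll use the open fingers on the right part of the front face, turning about end A.

```bash
J="python3 -m jog"
$J '[[0,0,0,6,-0.8,0,0],[0,0,0,6,-0.8,0,0],[0,0,0,6,-0.8,0,0],[0,0,0,6,-0.8,0,0],[0,0,0,6,-0.8,0,0]]' >/dev/null
$J '[[0,0,0,6,-0.8,0,1],[0,0,-10,0,0,0,1],[0,0,-10,0,0,0,1],[0,0,-10,0,0,0,1],[0,0,-10,0,0,0,1]]' >/dev/null
$J '[[0,0,-10,0,0,0,1],[0,0,-10,0,0,0,1],[0,0,-10,0,0,0,1],[0,0,-10,0,0,0,1],[0,0,-10,0,0,0,1]]' >/dev/null
python3 to.py 538 109.5 4 150.1
```

```text
t 17.05 p [547.5 121.1  93.3] rpy [179.6   0.8 152.9] F [ 0.3  1.1 -0. ] w 85.5
shift cm [ 0.43 -1.52  8.92] turn [0.4 0.8 2.8]
```

```bash
J="python3 -m jog"
$J '[[0.4,0.8,2.8,0.4,-1.5,4,1],[0,0,0,0,0,4,1],[0,0,0,0,0,0.7,1],[0,0,0,0,0,0.1,1]]'
python3 to.py 555.6 99.5 4 150.1
$J '[[0,0,0,-1,0,0,1],[0,0,0,-0.8,0,0,1],[0,0,0,0,0,0,1]]'
python3 to.py 555.6 99.5 4 150.1
```

```text
t: 17.55
position: [539.8, 112.0, 5.3]
eef_rot: [179.9, 0.1, 150.2]
wrist_force: [-0.8, -0.3, 0.3]
gripper_width: 85.3
t 17.55 p [539.8 112.    5.3] rpy [1.799e+02 1.000e-01 1.502e+02] F [-0.8 -0.3  0.3] w 85.3
shift cm [-1.99 -0.3   0.14] turn [0.1 0.1 0.1]
t: 17.92
position: [559.6, 102.8, 9.0]
eef_rot: [179.7, 0.4, 150.3]
wrist_force: [-0.8, 0.7, -0.2]
gripper_width: 85.4
t 17.93 p [559.6 102.8   9. ] rpy [179.7   0.4 150.3] F [-0.8  0.7 -0.2] w 85.4
shift cm [ 0.19 -0.48  0.49] turn [0.3 0.4 0.2]
```

```bash
J="python3 -m jog"
$J '[[0,0,-3,-0.8,-0.12,0.4,1],[0,0,-3,-0.8,-0.12,0.2,1],[0,0,-3,-0.8,-0.12,0,1],[0,0,-3,-0.8,-0.12,0,1]]'
python3 to.py 611 76 4 170.7
python3 - <<'E'
from h import *
c=snap('top','t10.png');print(bar(c)); d=snap('side','s10.png')
cv2.imwrite('pics/c10.png',np.hstack([cv2.resize(c['img'][110:250,110:270],None,fx=2.5,fy=2.5),cv2.resize(d['img'][180:310,180:336],None,fx=2.5,fy=350/130)]))
E
```

```text
t: 18.42
position: [587.4, 84.6, 4.9]
eef_rot: [179.8, 0.5, 162.6]
wrist_force: [-1.1, -0.4, -0.7]
gripper_width: 85.3
t 18.43 p [587.4  84.6   4.9] rpy [179.8   0.5 162.6] F [-1.1 -0.4 -0.7] w 85.3
shift cm [-2.51 -0.12  0.11] turn [ 0.2  0.5 -8.1]
[(array([ 275.2, -209.1]), 60.9, 175, 22, array([ 170., -151.]), array([ 380., -268.]))]
```

View pics/c10.png

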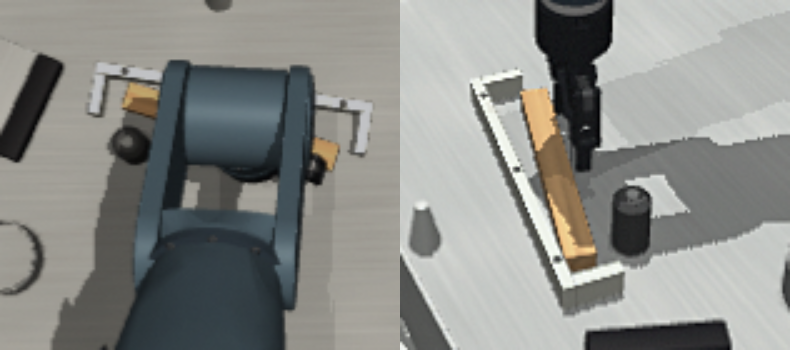

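The picture shows the bar swinging in. End A is behind the post at side-view (580,255), end B is nearing the mouth on the right, and the fingers are well clear of the post. I'll continue.

```bash
J="python3 -m jog"
$J '[[0,0,-2.7,-0.8,-0.12,0,1],[0,0,-2.7,-0.8,-0.12,0,1],[0,0,-2.7,-0.6,-0.1,0,1]]'
python3 to.py 611 76 4 170.7
$J '[[0,0,0,-0.3,0,0,1],[0,0,0,-0.2,0,0,1]]'
python3 to.py 611 76 4 170.7
```

```text
t: 18.9
position: [607.5, 75.8, 5.6]
eef_rot: [179.8, 0.5, 170.6]
wrist_force: [-0.6, -0.0, -0.2]
gripper_width: 84.8
t 18.9 p [607.5  75.8   5.6] rpy [179.8   0.5 170.6] F [-0.6 -0.  -0.2] w 84.8
shift cm [-0.34  0.08  0.16] turn [ 0.2  0.5 -0.1]
t: 19.15
position: [612.0, 75.1, 5.7]
eef_rot: [179.8, 0.5, 170.5]
wrist_force: [-1.9, 0.0, 0.9]
gripper_width: 85.0
t 19.15 p [612.   75.1   5.7] rpy [179.8   0.5 170.5] F [-1.9  0.   0.9] w 85.0
shift cm [0.11 0.07 0.17] turn [ 0.2  0.5 -0.2]
```

```bash
J="python3 -m jog"
for i in 1 2 3; do $J '[[0,0,0,-0.2,0,0,1],[0,0,0,0,0,0,1]]' | grep -E "posi|force"; done
```

```text
position: [611.7, 75.4, 5.4]
wrist_force: [1.0, 0.4, 0.1]
position: [611.8, 75.7, 5.1]
wrist_force: [-0.4, -0.1, -0.1]
position: [611.9, 75.9, 4.8]
wrist_force: [-0.6, -0.1, 0.9]
```

```bash
J="python3 -m jog"
for i in 1 2; do $J '[[0,0,0,-0.35,0,0,1],[0,0,0,-0.35,0,0,1]]' | grep -E "posi|force|rot"; done
python3 - <<'E'
from h import *
c=snap('top','t11.png'); d=snap('side','s11.png')
cv2.imwrite('pics/c11.png',np.hstack([cv2.resize(c['img'][110:250,110:270],None,fx=2.5,fy=2.5),cv2.resize(d['img'][180:310,180:336],None,fx=2.5,fy=350/130)]))
E
```

```text
position: [612.1, 76.6, 3.4]
eef_rot: [179.9, -1.2, 170.6]
wrist_force: [-15.0, 3.5, 8.7]
position: [612.1, 77.6, 1.7]
eef_rot: [179.9, -2.1, 170.8]
wrist_force: [-14.4, 2.5, 10.4]
```

View pics/c11.png

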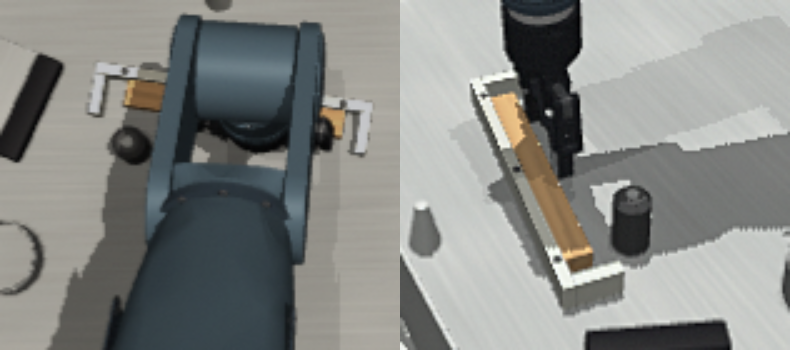

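The bar looks to be against the back rail, and the force rose to 15 N. I'll back off and measure.

```bash
J="python3 -m jog"
$J '[[0,2,0,2,0,-0.3,1],[0,0,0,3,0,0,1],[0,0,0,5,0,-3,1],[0,0,0,6,0,-4,0],[0,0,0,6,0,0,0]]'
$J '[[0,0,0,6,0,0,0],[0,0,0,5,0,0,0],[0,0,0,0,0,0,0]]'
python3 - <<'E'
from h import *
c=snap('top','t12.png');b=bar(c);print(b)
B=np.array([658.6,111.4]);ux=np.array([.987,-.162]);uy=np.array([.162,.987])
for q in(b[-1][0],b[-1][4],b[-1][5]):print('bay',((q-B)@ux).round(1),((q-B)@uy).round(1))
d=snap('side','s12.png')
cv2.imwrite('pics/c12.png',np.vstack([cv2.resize(c['img'][125:195,130:270],None,fx=5.6,fy=4.2,interpolation=cv2.INTER_CUBIC),cv2.resize(d['img'][200:300,190:330],None,fx=5.6,fy=3,interpolation=cv2.INTER_CUBIC)]))
E
```

```text
t: 21.12
position: [408.7, 110.5, 86.2]
eef_rot: [179.8, -3.7, 170.5]
wrist_force: [0.1, 0.5, 1.2]
gripper_width: 51.9
t: 21.5
position: [295.0, 129.5, 94.0]
eef_rot: [179.8, -3.5, 170.5]
wrist_force: [0.2, -0.6, 0.3]
gripper_width: -0.1
[(array([ 275.2, -209.1]), 60.9, 175, 22, array([ 170., -151.]), array([ 380., -268.])), (array([642.8, 110.6]), -9.0, 238, 29, array([662., 229.]), array([624.,  -8.]))]
bay -15.5 -3.3
bay -15.7 116.6
bay -14.8 -123.5
```

View pics/c12.png

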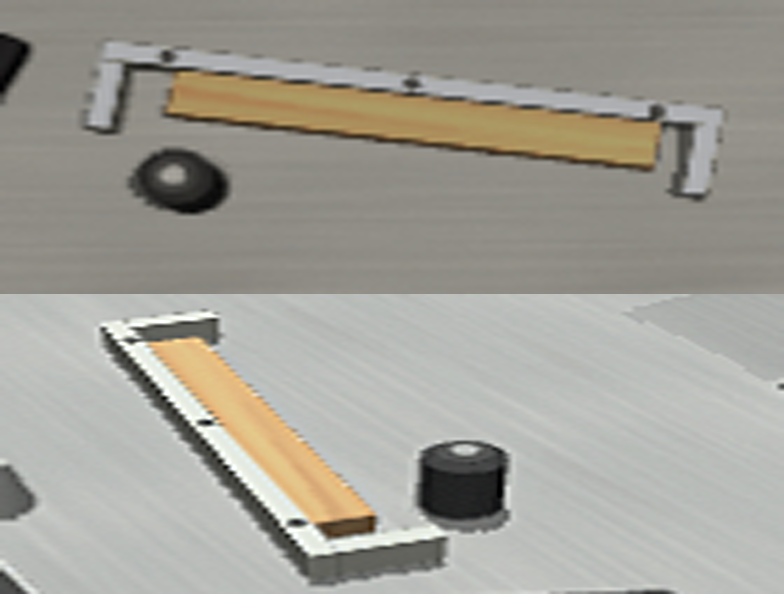

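The bar lies between the end rails and along the back rail. Its angle is -9.0° against -9.3° for the bay, so end A may stand up to 1 mm off. I'll give it one gentle press left of centre to settle it.

```bash
J="python3 -m jog"
$J '[[0,3.5,0,-5.4,1.5,0,0],[0,0,0,-5.4,1.5,0,0],[0,0,0,-5.4,1.5,0,0],[0,0,0,-5.4,1.5,0,0],[0,0,0,-5.4,1.5,0,0]]' >/dev/null
$J '[[0,0,0,-2,0,0,0],[0,0,0,0,0,0,0]]'
python3 to.py 604 155.8 14 170.5
```

```text
t: 22.48
position: [615.6, 152.2, 60.0]
eef_rot: [179.7, -6.3, 170.1]
wrist_force: [-0.5, -0.5, -0.9]
gripper_width: -0.1
t 22.48 p [615.6 152.2  60. ] rpy [179.7  -6.3 170.1] F [-0.5 -0.5 -0.9] w -0.1
shift cm [0.69 0.12 4.71] turn [ 0.4 -6.3 -0.4]
```

```bash
J="python3 -m jog"
$J '[[0.4,-6.3,-0.4,1.5,0.1,0,0],[0,0,0,0,0,0,0]]'
python3 to.py 602 156 14 170.5
```

```text
t: 22.72
position: [599.9, 155.0, 58.7]
eef_rot: [-179.9, -0.1, 170.4]
wrist_force: [0.4, 0.2, 0.2]
gripper_width: -0.1
t 22.73 p [599.9 155.   58.7] rpy [-1.799e+02 -1.000e-01  1.704e+02] F [0.4 0.2 0.2] w -0.1
shift cm [-0.19  0.14  4.46] turn [-0.1 -0.1 -0.1]
```

```bash
J="python3 -m jog"
$J '[[0,0,0,0,0,2.5,0],[0,0,0,0,0,2,0],[0,0,0,0,0,0,0],[0,0,0,-0.9,0,0,0],[0,0,0,-0.6,0,0,0]]'
for i in 1 2 3 4; do $J '[[0,0,0,-0.3,0,0,0],[0,0,0,-0.3,0,0,0]]' | grep -E "posi|force"; done
```

```text
t: 23.35
position: [618.9, 151.7, 14.9]
eef_rot: [-180.0, 0.1, 170.3]
wrist_force: [-0.4, 0.9, -0.3]
gripper_width: 0.2
position: [624.3, 150.9, 15.7]
wrist_force: [-14.6, 2.9, 9.5]
position: [624.3, 151.1, 15.1]
wrist_force: [-10.6, 0.6, 7.5]
position: [624.3, 151.3, 14.5]
wrist_force: [-10.7, 0.5, 6.8]
position: [624.3, 151.5, 14.0]
wrist_force: [-10.5, 0.9, 7.3]
```

Pressed firmly at 10–15 N with no further movement, so the bar is seated. Now I'll retreat and do a final check, including whether any bystander moved.

```bash
J="python3 -m jog"
$J '[[0,0,0,2,0,0,0],[0,0,0,3,0,0,0],[0,0,0,5,0,-3,0],[0,0,0,6,0,-4,0],[0,0,0,6,0,0,0]]'
$J '[[0,0,0,6,0,0,0],[0,0,0,5,0,0,0],[0,0,0,0,0,0,0]]' >/dev/null
python3 - <<'E'
from h import *
c=snap('top','t13.png');b=bar(c);print(b)
B=np.array([658.6,111.4]);ux=np.array([.987,-.162]);uy=np.array([.162,.987])
for q in(b[-1][0],b[-1][4],b[-1][5]):print('bay',((q-B)@ux).round(1),((q-B)@uy).round(1))
a=load('t0.png')['img']; i=c['img']
# template shift of each bystander (px, top view 512 wide)
for n,(x,y,r) in dict(big=(111,213,22),small=(353,152,16),ram=(405,193,22),noz=(197,109,10),jar=(294,101,18),scr=(106,146,32)).items():
    T=a[y-r:y+r,x-r:x+r]; S=i[y-r-6:y+r+6,x-r-6:x+r+6]
    m=cv2.matchTemplate(S,T,cv2.TM_CCOEFF_NORMED); _,v,_,l=cv2.minMaxLoc(m); print(n,np.array(l)-6,round(v,3))
E
python3 to.py
```

```text
t: 24.98
position: [418.4, 186.6, 90.4]
eef_rot: [-179.8, -2.1, 170.3]
wrist_force: [-0.3, 0.3, 0.3]
gripper_width: -0.2
[(array([ 275.2, -209.1]), 60.9, 175, 22, array([ 170., -151.]), array([ 380., -268.])), (array([642.8, 110.6]), -9.1, 238, 29, array([662., 229.]), array([624.,  -8.]))]
bay -15.5 -3.3
bay -15.7 116.6
bay -14.8 -123.5
big [0 0] 1.0
small [0 0] 1.0
ram [0 0] 1.0
noz [0 0] 1.0
jar [0 0] 1.0
scr [0 0] 1.0
t 25.4 p [306.4 206.   96.2] rpy [-179.9   -1.9  170.4] F [ 0.3  0.9 -0.1] w 0.2
```

```bash
python3 -c "
from workcell import arm;print(arm.close_job())"
```

```text
the job is handed in; nothing more can be done
None
```

The dough guide bar is in the bay, flat along the back rail and between the end rails, and I have handed the job in (robot clock about 25 s of the 72 s allowed).

**What I did:** I pushed the larger wooden bar with the fingers only, with no gripping or lifting. It went sideways along its own length first, then forward while turning to about 20° to the bay. Then I slid its left end in behind the post and swung the right end in. I finished with two presses against the back rail: one with the open fingers on the right part of the front face, and one with the shut fingers left of centre.

**Last checks:**
- **Position:** the bar's centre is at bay (-15.5, -3.3) mm; flush would be x = -15. Its ends are at y = +117 and -123 mm, inside the ±140 mm rails.
- **Flushness:** the bar measures -9.1° against -9.3° for the bay. That is within the camera's accuracy, but it would allow up to about 1 mm at the left end. The last press reached 10–15 N and moved nothing, so I take it as seated.
- **Other items:** all six bystanders show no shift between the first and last top pictures.
- **Forces:** the highest wrist force I read was about 18 N, read only at the end of each move. The arm is retracted and touching nothing.

**What disagreed:** while backing off, the tool tilted by up to about 6° in clear air. I corrected it before the last press.

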